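# Sort the sauce counter of a taqueria before service

### The job

Get the sauce counter ready for service by putting each loose thing where its kind belongs: the two squeeze bottles in the steel bottle rack, one to a well, the two shakers side by side in the empty bay of the wooden caddy, and the loose ramekin on a free patch of the round wooden board. Set everything down upright, and set the ramekin down gently rather than letting it drop, without it touching the bowl or the ramekin that already stand on the board and without shifting either of them.

Things in the scene. Friction and masses are not known exactly. Their poses are not given: they have to be found in the camera images.
- bottle_a: White plastic squeeze bottle: round body 48 mm in diameter up to 95 mm high (at the ribs 49 mm), then a shoulder and cap and a narrow pointed nozzle to 140 mm; about 160 g. Stands upright on the counter at the start. Origin: centre of its underside, z up along the bottle. Hold it round the body, e.g. 85 mm above the underside. The other one is just like it.
- bottle_b: White plastic squeeze bottle: round body 48 mm in diameter up to 95 mm high (at the ribs 49 mm), then a shoulder and cap and a narrow pointed nozzle to 140 mm; about 160 g. Stands upright on the counter at the start. Origin: centre of its underside, z up along the bottle. Hold it round the body, e.g. 85 mm above the underside. The other one is just like it.
- shaker_a: Stainless steel shaker: straight round side 42 mm in diameter up to 70 mm high, with a low domed top to 80 mm with small holes; about 140 g. Stands upright on the counter at the start. Origin: centre of its underside, z up. Hold it round the side, e.g. 58 mm above the underside. The other one is just like it.
- shaker_b: Stainless steel shaker: straight round side 42 mm in diameter up to 70 mm high, with a low domed top to 80 mm with small holes; about 140 g. Stands upright on the counter at the start. Origin: centre of its underside, z up. Hold it round the side, e.g. 58 mm above the underside. The other one is just like it.
- ramekin: White ceramic ramekin, straight-sided and open at the top: outside diameter 62 mm from 12 mm above its foot to the rim, foot diameter 48 mm, height 42 mm, wall 3.5 mm, about 130 g. Origin: centre of its underside, z up. This is the loose one: it stands upright on the counter itself at the start, not on the board.
- rack: Stainless steel bottle rack fixed to the counter: an open-topped box 84 mm (along its x) by 164 mm (along its y), 60 mm high, walls 4 mm, with one cross wall in the middle that makes two square wells of 76 x 76 mm, their floors 4 mm above the counter. Both wells are empty. Origin: centre of its underside; the wells' centres lie at y = +40 mm and y = -40 mm (x = 0) in its frame.
- caddy: Low wooden caddy fixed to the counter: 183 mm (along its x) by 140 mm (along its y), walls 5 mm thick and 36 mm high, floor 6 mm above the counter. A wall parallel to its y parts it into two bays: one holds a flat stack of cork coasters (below the walls' top), the other is empty and takes the shakers. Origin: centre of its underside; the empty bay is 78 mm (x) by 130 mm (y) inside and its centre lies at x = -47.5 mm, y = 0 in the caddy's frame.
- board: Round wooden serving board fixed to the counter: diameter 240 mm, 20 mm thick, flat top without a rim. A bowl and a ramekin already stand on it; the rest of its top is free. Origin: centre of its underside, z up.
- bowl: Small black bowl standing on the round board, to be left where it is: foot diameter 48 mm, rim diameter 84 mm, height 45 mm. Loose. Origin: centre of its underside, z up.
- board_ramekin: White ceramic ramekin, straight-sided and open at the top: outside diameter 62 mm from 12 mm above its foot to the rim, foot diameter 48 mm, height 42 mm, wall 3.5 mm, about 130 g. Origin: centre of its underside, z up. This one already stands on the round board and is to be left where it is. Loose.
There are look-alikes about, which are no part of the job. Leave any turquoise look-alike of the bottle_b alone. What is shaped like the ramekin but blue or green is not meant.

How it is judged (in metres and radians):
At the end, for the whole second after the job is handed in: Bottles upright on the rack's floor, one per well; shakers upright on the floor of the caddy's empty bay; ramekin upright on the board, its centre within 95 mm of the board's; bowl and other ramekin upright within 12 mm of their start; all at rest, tilts under 0.12 rad (x of bottle_a in the frame of rack between -0.022 and 0.022 m and y of bottle_a in the frame of rack between -0.066 and 0.066 m and z of bottle_a in the frame of rack between -0.004 and 0.014 m and linear speed of each of bottle_a, bottle_b, shaker_a, shaker_b, ramekin, bowl, board_ramekin below 0.03 m/s and angular speed of each of bottle_a, bottle_b, shaker_a, shaker_b, ramekin, bowl, board_ramekin below 0.3 rad/s and angle between each of bottle_a, bottle_b, shaker_a, shaker_b, ramekin, bowl, board_ramekin's own z axis and vertical below 0.12 rad and x of bottle_b in the frame of rack between -0.022 and 0.022 m and y of bottle_b in the frame of rack between -0.066 and 0.066 m and z of bottle_b in the frame of rack between -0.004 and 0.014 m and x of shaker_a in the frame of caddy between -0.0735 and -0.0215 m and y of shaker_a in the frame of caddy between -0.052 and 0.052 m and z of shaker_a in the frame of caddy between 0 and 0.016 m and x of shaker_b in the frame of caddy between -0.0735 and -0.0215 m and y of shaker_b in the frame of caddy between -0.052 and 0.052 m and z of shaker_b in the frame of caddy between 0 and 0.016 m and horizontal distance between ramekin and board below 0.095 m and z of ramekin in the frame of board between 0.014 and 0.028 m and distance of each of bowl, board_ramekin from where it was at the start of the episode below 0.012 m); the robot touches nothing.
It fails at once if the ramekin touches the bowl on the board (contact force between ramekin and bowl above 0.3 N).
It fails at once if the ramekin touches the other ramekin on the board (contact force between ramekin and board_ramekin above 0.3 N).
It fails at once if the bowl or the ramekin already on the board is shifted by more than 12 mm (distance of any of bowl, board_ramekin from where it was at the start of the episode above 0.012 m).
It fails at once if the ramekin is let fall (it moves faster than 0.4 m/s with no finger on it, a drop of about 10 mm or more) (linear speed of ramekin above 0.4 m/s and contact force between the fingers and ramekin below 0.02 N).
It also fails if it takes over 131 s, if anything falls off the work surface, if the arm or the gripper's body presses on something with over 40 N, if the wrist force passes 120 N, or if a joint passes its speed limit or range.

### The arm

A 7-joint arm with a two-finger parallel gripper is mounted at the origin on the work surface. World frame = base frame: x ahead of the robot, y to its left, z up, the work surface at z = 0. Lengths are in mm, angles in rad, forces in N, time in s.
With the tool pointing down it reaches from about 350 to 900 mm from the base axis. Payload 8.1 kg.
Tool frame: the origin (TCP) lies on the front face of the gripper's body, between the roots of the fingers; the fingertips stand 66 mm ahead of it and the grasp point (between the pads) lies 47 mm ahead of it; z points along the fingers, y is the line along which they close (so a half turn about z gives the same grasp; the last joint's range is limited). The gripper opens to 92 mm and grips with 3 to 60 N. Pads are 19 mm wide; open, the fingers measure 130 mm over their backs; the gripper's body (75 mm by 190 mm) begins 47 mm behind the grasp point.
Start: joints at [1.2, 0.434, 0.025, 1.573, -0.012, 1.134, -0.075], TCP at [165.357, -602.74, 292.242] pointing down, gripper open.
Joint ranges: [-2.62, 2.62], [-0.44, 2.09], [-1.27, 1.32], [0.08, 2.57], [-1.32, 4.46], [0.12, 2], [-2.74, 2.74]. Speed limits (rad/s): [2.22, 2.22, 3.01, 3.01, 3.14, 3.14, 3.14].

### API

Orientations are given as a unit quaternion [w, x, y, z].
In Python, from bench import ctrl gives the robot as it stands. The module is installed in compiled form; this text tells all that it offers.
- The arm moves only by the tool play_rows, never from a script. Its argument "deltas" is text: rows parted by semicolons, each of 7 numbers parted by spaces: the opening in per cent of the stroke, from 0 (shut) to 100 (fully open), then the shift along the tool's x, y, z in cm, then the turn, a rotation vector about the tool's x, y, z in rad. A call has 1 to 20 rows; each row shifts and turns the commanded pose from where the row before left it, along the tool's axes as they then stand; what a row does not reach is not made up. A row lasts 1/8 s, in which the tool goes at most 62.5 mm and 10.7 degrees, less where a joint would pass 70% of its speed; a pose out of reach is approached as far as the arm can. A call is refused whole if a number of a shift passes 6.25 or a number of a turn 0.188, either way. A call with a gripper value outside its range is refused whole. The fingers move at their own pace and stop on an object; "newtons" is the grip in N (left out, the last holds). Time passes only in rows, so rows that do not move let the fingers close. It gives the time, the measured TCP pose, the force, the opening and the grip force at its end, in the units of the state.
- ctrl.get_obs(): the state, without advancing time (a new reading comes with each control period).
- ctrl.read_camera(name): name is "scene" or "top" or "wrist"; returns (picture, depth): 420x560x3 uint8, red, green, blue; 420x560 float32, mm along the optical axis (not along the pixel's ray), 0 where there is no reading.
- ctrl.camera_params(name): a dict with "fx", "fy", "cx", "cy" (pixels), "D" ([k1, k2, p1, p2, k3] as OpenCV has them; the pictures are not rectified), "R" (3x3) and "t" (3): a world point X has camera coordinates R X + t; the wrist camera has in their place "tool_from_camera" (4x4, takes a point from camera to tool coordinates, whose origin is the TCP and whose axes are the flange's). Camera axes: x right, y down, z forward; pixel columns grow to the right and rows downward; lengths in mm; the calibration is good to about 2 mm. A picture is of the moment at which its call begins: read the wrist's pose just before it. camera_params takes no time and is no camera call.
- ctrl.sign_off(): hands the job in; it is judged then, once.
Trained networks look in the newest picture that a camera, given by its name, has taken for a name from the list of things; names that differ only in an ending like _2 or _b are one class to them, and where a whole thing is asked for, a point or a joint stands for the part that bears it (a point fixed in the world has none). Each returns a list of dicts, best first, with "conf" (0 to 1); they miss things now and then, are a little off and sometimes report something else, mostly with a low value. They report only what shows in the picture. A call takes as long as a camera call. They do not tell look-alikes from the thing itself.
- ctrl.boxes_of(camera, target): "box" ([left, top, right, bottom] in pixels, round what is visible of it).
- ctrl.outline_of(camera, target): "region" (420x560 bool, what is visible of it) and "box" ([left, top, right, bottom] in pixels, round what is visible of it).
The state is a dict: "clock": time; "joint_positions": joint angles; "joint_velocities": joint speeds; "joint_efforts": joint torques, N m; "eef_pos": TCP position; "orientation": TCP orientation; "force": force on the tool from outside, world axes, zero at the start; "ft_torque": the same for the moment, N m; "grip_width": finger opening in mm; "finger_force": force on a finger pad.
Only numpy, scipy, OpenCV 4.12 (cv2) and the standard library are available. Lean on these libraries where they do the work, as an engineer would, in place of code of your own. Each camera call takes 0.05 s, during which the arm holds its last target. There are 200 camera calls.

## Working session

There is one attempt and no reset: what is moved stays moved. The work goes in short steps, Python scripts to look and compute and a tool call to move; the robot and the scene stay as the last step left them, time stands still between calls to the robot, and variables do not carry over. Pictures are saved under pics/ and viewed, at most 14 in all, crops included, and the job is handed in when it is done.

Besides the shell and the picture viewer there is one more tool, called as name(argument=value, ...), one argument or row to a line, values as JSON. play_rows: Moves the arm, as the interface text tells. Its arguments: {"type":"object","properties":{"deltas":{"type":"string"},"newtons":{"type":"number"}},"required":["deltas"]}

```bash
mkdir -p pics
python3 - <<'E'
from bench import ctrl
import cv2,numpy as np
o=ctrl.get_obs();print(o)
for n in("top","scene"):
    p,d=ctrl.read_camera(n);cv2.imwrite(f"pics/{n}0.png",p[:,:,::-1]);np.savez(f"{n}0.npz",p=p,d=d)
    c=ctrl.camera_params(n);print(c)
print(ctrl.camera_params("wrist"))
E
```

```text
{'clock': 0.0, 'joint_positions': array([ 1.20042028,  0.43523658,  0.02500715,  1.5741328 , -0.01160813,
        1.13398869, -0.07507487]), 'joint_velocities': array([-0.00078057,  0.00029356,  0.00170667,  0.00135046, -0.00027387,
        0.00121791, -0.00045333]), 'joint_efforts': array([-1.52838138e-04, -6.67858243e+01,  9.84452069e-01, -3.14456141e+01,
       -6.06998219e-02,  4.28040465e-02,  1.64003327e-04]), 'eef_pos': array([ 165.1914049 , -602.33560057,  291.42302551]), 'orientation': array([-7.88924923e-04,  9.91055360e-01,  1.33448929e-01, -1.83897923e-04]), 'force': array([ 0.515838  , -0.47084232,  0.61117541]), 'ft_torque': array([-0.04220422,  0.00498676,  0.01838722]), 'finger_force': 0.0, 'grip_width': 92.00501103975553}
{'fx': 412.9361707709167, 'fy': 412.9361707709167, 'cx': 267.35524070105294, 'cy': 213.18195121103594, 'D': array([-0.06981329,  0.        ,  0.        ,  0.        ,  0.        ]), 'R': array([[-0.00950371, -0.99969402, -0.02283719],
       [-0.99615162,  0.01145508, -0.086895  ],
       [ 0.08713001,  0.02192348, -0.99595568]]), 't': array([  36.5
[... 274 characters left out ...]
      [ 0.67381503,  0.14943424, -0.72363161],
       [-0.70226236, -0.17504106, -0.69006391]]), 't': array([ 109.52665145, -272.42400674, 1464.6177159 ])}
{'fx': 312.49974130837626, 'fy': 312.49974130837626, 'cx': 277.33012156697833, 'cy': 205.5373234009189, 'D': array([-0.00565698,  0.        ,  0.        ,  0.        ,  0.        ]), 'tool_from_camera': array([[ 1.32693160e-03, -9.50980024e-01, -3.09249467e-01,
         8.40526078e+01],
       [ 9.99998997e-01,  1.10902792e-03,  8.80411776e-04,
        -1.34389965e-01],
       [-4.94287720e-04, -3.09250325e-01,  9.50980542e-01,
        -9.19600056e+01],
       [ 0.00000000e+00,  0.00000000e+00,  0.00000000e+00,
         1.00000000e+00]])}
```

View pics/top0.png

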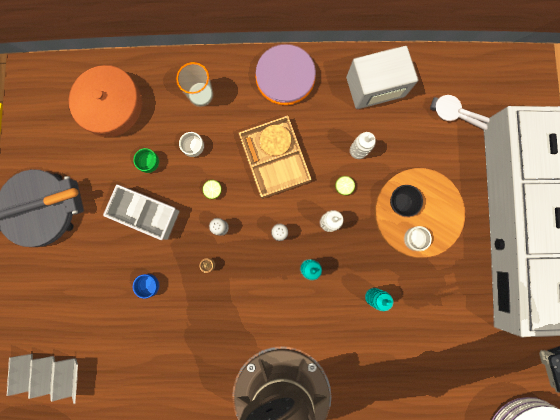

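View pics/scene0.png

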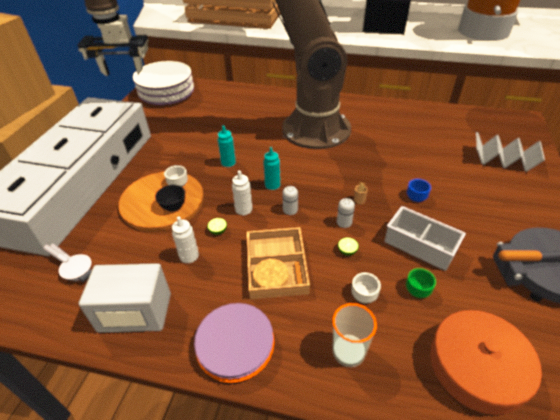

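```bash
cat > h.py <<'E'
from bench import ctrl
import cv2,numpy as np
def world(n,uv,d):
    c=ctrl.camera_params(n);K=np.array([[c['fx'],0,c['cx']],[0,c['fy'],c['cy']],[0,0,1]])
    q=cv2.undistortPoints(np.array(uv,float).reshape(-1,1,2),K,c['D'])[:,0]
    P=np.c_[q,np.ones(len(q))]*np.array(d,float).reshape(-1,1)
    if n=='wrist':
        from scipy.spatial.transform import Rotation as R
        o=ctrl.get_obs();w,x,y,z=o['orientation'];T=c['tool_from_camera']
        return R.from_quat([x,y,z,w]).apply(P@T[:3,:3].T+T[:3,3])+o['eef_pos']
    return (P-c['t'])@c['R']
def cloud(n,d,reg):
    v,u=np.nonzero(reg&(d>0));return world(n,np.c_[u,v],d[v,u])
E
python3 - <<'E'
from h import *
z=np.load('top0.npz');p,d=z['p'],z['d']
for n in("scene","top"):
  if n=="scene": d=np.load('scene0.npz')['d']
  else: d=z['d']
  for t in("bottle_a","shaker_a","ramekin","rack","caddy","board","bowl"):
    for r in ctrl.outline_of(n,t):
        if r['conf']<.3: continue
        X=cloud(n,d,r['region']); 
        if len(X)<20: continue
        zt=np.percentile(X[:,2],95);T=X[X[:,2]>zt-8]
        (c,rad)=cv2.minEnclosingCircle(T[:,:2].astype(np.float32))
        rect=cv2.minAreaRect(T[:,:2].astype(np.float32))
        print(n,t,round(r['conf'],2),np.round(r['box']),'ztop',round(zt),'mean',T.mean(0).round(),'circ',np.round(c),round(rad),'rect',[np.round(a,1) for a in rect])
E
```

```text
scene bottle_a 0.9 [229. 175. 252. 214.] ztop 117 mean [ 461. -128.  116.] circ [ 455. -130.] 22 rect [array([ 458.4, -129.1]), array([36.7, 38.4]), np.float64(9.7)]
scene bottle_a 0.9 [220. 128. 233. 164.] ztop 116 mean [ 265. -241.  115.] circ [ 261. -243.] 19 rect [array([ 263.6, -240.6]), array([29.4, 36.4]), np.float64(46.6)]
scene bottle_a 0.76 [263. 146. 281. 190.] ztop 117 mean [341. -75. 116.] circ [336. -76.] 22 rect [array([336.4, -75.5]), array([37.7, 37.5]), np.float64(78.9)]
scene bottle_a 0.65 [170. 219. 199. 261.] ztop 120 mean [ 654. -213.  118.] circ [ 652. -214.] 18 rect [array([ 651.5, -214.5]), array([35. , 33.8]), np.float64(13.5)]
scene shaker_a 0.91 [337. 202. 356. 229.] ztop 78 mean [451. 159.  76.] circ [449. 158.] 19 rect [array([449.3, 158.5]), array([36.1, 32.5]), np.float64(53.4)]
scene shaker_a 0.67 [284. 186. 299. 213.] ztop 79 mean [437.   4.  76.] circ [433.   3.] 19 rect [array([435.4,   2.7]), array([33. , 31.8]), np.float64(72.6)]
scene ramekin 0.95 [352. 273. 378. 304.] ztop 43 mean [670. 234.  40.] circ [669. 235.] 33 rect [array([668.2, 233.1])
[... 2538 characters left out ...]
array([442.3, 157.5]), array([35.8, 37.2]), np.float64(44.0)]
top rack 0.67 [103. 188. 178. 240.] ztop 62 mean [483. 360.  60.] circ [483. 361.] 91 rect [array([483. , 361.7]), array([168.3,  88.6]), np.float64(67.0)]
top caddy 0.6 [242. 118. 310. 199.] ztop 36 mean [646.   8.  32.] circ [628.  12.] 114 rect [array([629.5,  11.5]), array([184.8, 140.4]), np.float64(18.6)]
top board 0.58 [374. 165. 461. 259.] ztop 23 mean [ 478. -377.   20.] circ [ 477. -372.] 121 rect [array([ 477.2, -371.7]), array([237.2, 236.3]), np.float64(48.8)]
top bowl 0.87 [389. 186. 427. 220.] ztop 65 mean [ 504. -324.   63.] circ [ 503. -321.] 41 rect [array([ 502.3, -320.5]), array([78.3, 79.7]), np.float64(31.4)]
```

The top picture shows the white bottles at (365,146) and (331,221), and the shakers at (218,227) and (280,232). The loose white ramekin is at (191,144), and the empty caddy bay is the near one, at (281,173). The free part of the board is its right side, around (445,210).

```bash
cat >> h.py <<'E'
def go(*targets):
    "print tool-frame deltas (cm) and turn to targets (x,y,z,yaw deg)"
    o=ctrl.get_obs();w,x,y,z=o['orientation']
    yaw=np.degrees(2*np.arctan2(y,x));p=o['eef_pos']
    print('at',p.round(1),'yaw',round(yaw,1),'tilt',round(float(np.degrees(2*np.hypot(w,z))),2),'t',o['clock'],'grip',round(o['grip_width'],1))
    for t in targets:
        turn=-(np.radians((t[3]-yaw+180)%360-180))
        a=np.radians(t[3]);d=np.array(t[:3])-p   # turn first, then shift
        print(t,'turn',round(turn,3),'dx dy dz cm',np.round([(d[0]*np.cos(a)+d[1]*np.sin(a))/10,(d[0]*np.sin(a)-d[1]*np.cos(a))/10,-d[2]/10],2))
        p=np.array(t[:3]);yaw=t[3]
E
python3 - <<'E'
from h import *
z=np.load('top0.npz');d=z['d']
X=cloud('top',d,np.ones(d.shape,bool)).reshape(-1,3)
m=(np.hypot(X[:,0]-477,X[:,1]+372)<118)&(X[:,2]>50)
m&=np.hypot(X[:,0]-503,X[:,1]+321)>46
print('board ramekin',cv2.minEnclosingCircle(X[m][:,:2].astype(np.float32)))
m=(abs(X[:,0]-500)<300)&(X[:,1]<-500);print('stove',X[m].max(0))
print('max z mid',X[(abs(X[:,1])<450)&(X[:,0]>250)&(X[:,0]<700)].max(0))
go((165,-602,300,67.5),(651,-216,300,67.5),(651,-216,144,67.5))
E
```

```text
board ramekin ((407.51043701171875, -351.2484436035156), 30.9476261138916)
stove [ 799.98586145 -500.00308368  154.24780244]
max z mid [699.99883446 449.91978374 141.56075095]
at [ 165.3 -602.7  292.2] yaw 15.3 tilt 0.0 t 0.8 grip 92.0
(165, -602, 300, 67.5) turn -0.91 dx dy dz cm [ 0.05 -0.06 -0.78]
(651, -216, 300, 67.5) turn -0.0 dx dy dz cm [54.26 30.13  0.  ]
(651, -216, 144, 67.5) turn -0.0 dx dy dz cm [ 0.   0.  15.6]
```

play_rows(
  deltas="100 0 0 0 0 0 -0.182;100 0 0 0 0 0 -0.182;100 0 0 0 0 0 -0.182;100 0 0 0 0 0 -0.182;100 0 0 0 0 0 -0.182;100 0 0 0 0 0 0",
  newtons=25,
)

```text
clock: 1.55
eef_pos: [165.2, -602.8, 292.2]
orientation: [0.0, 0.832, 0.555, 0.0]
force: [-1.0, 1.0, 0.1]
grip_width: 92.0
finger_force: 0.0
```

play_rows(
  deltas="100 3.6 2 -0.1 0 0 0;100 3.6 2 -0.1 0 0 0;100 3.6 2 -0.1 0 0 0;100 3.6 2 -0.1 0 0 0;100 3.6 2 -0.1 0 0 0;100 3.6 2 -0.1 0 0 0;100 3.6 2 0 0 0 0;100 3.6 2 0 0 0 0;100 3.6 2 0 0 0 0;100 3.6 2 0 0 0 0;100 3.6 2 0 0 0 0;100 3.6 2 0 0 0 0;100 3.6 2 0 0 0 0;100 3.6 2 0 0 0 0;100 3.6 2 0 0 0 0;100 0 0 0 0 0 0;100 0 0 0 0 0 0",
)

```text
clock: 3.68
eef_pos: [649.0, -219.2, 297.9]
orientation: [0.0, 0.832, 0.554, -0.0]
force: [0.5, -0.5, 0.7]
grip_width: 91.9
finger_force: 0.0
```

Run:
```python
from h import *
go((651,-216,220,67.5),(651,-216,144,67.5))
p,d=ctrl.read_camera('wrist');cv2.imwrite('pics/w1.png',p[:,:,::-1])
for r in ctrl.outline_of('wrist','bottle_a'):
    X=cloud('wrist',d,r['region'])
    if len(X)>50: print(r['conf'],r['box'],X.max(0),X[X[:,2]>105][:,:2].mean(0),cv2.minEnclosingCircle(X[(X[:,2]>70)][:,:2].astype(np.float32)))
```

```text
at [ 649.  -219.2  297.9] yaw 67.3 tilt 0.06 t 3.675 grip 91.9
(651, -216, 220, 67.5) turn -0.003 dx dy dz cm [0.37 0.06 7.79]
(651, -216, 144, 67.5) turn -0.0 dx dy dz cm [0.  0.  7.6]
0.93 [253.1, 151.5, 304.3, 215.0] [ 673.7078725  -192.95654332  141.18998947] [ 650.21553498 -215.22870238] ((649.5433349609375, -216.00506591796875), 24.142398834228516)
0.82 [0.5, 149.4, 25.9, 186.6] [358.39272184 -57.27303577  35.60806493] [nan nan] ((0.0, 0.0), 0.0)
0.56 [19.6, 149.9, 124.8, 212.5] [ 479.21762271 -107.11700675  141.44685045] [ 459.66660543 -131.89184048] ((456.3171691894531, -131.9533233642578), 24.14972686767578)<stdin>:6: RuntimeWarning: Mean of empty slice.
  ret = um.true_divide(
```

The wrist camera puts the far bottle at (650,-216), which agrees with the top camera. Going down.

play_rows(
  deltas="100 0.15 0.05 3 0 0 0;100 0.15 0.05 3 0 0 0;100 0 0 3 0 0 0;100 0 0 3 0 0 0;100 0 0 2 0 0 0;100 0 0 1.4 0 0 0;100 0 0 0 0 0 0;0 0 0 0 0 0 0;0 0 0 0 0 0 0;0 0 0 0 0 0 0;0 0 0 0 0 0 0;0 0 0 0 0 0 0;0 0 0 0 0 0 0",
  newtons=25,
)

```text
clock: 5.4
eef_pos: [651.4, -216.4, 144.3]
orientation: [-0.0, 0.832, 0.555, -0.0]
force: [-0.7, 0.1, 1.9]
grip_width: 47.4
finger_force: 25.0
```

Run:
```python
from h import *
go((649.5,-216,310,67.5),(499,398.5,310,67.5),(499,398.5,148,67.5))
```

```text
at [ 651.4 -216.4  144.3] yaw 67.5 tilt 0.0 t 5.4 grip 47.4
(649.5, -216, 310, 67.5) turn -0.0 dx dy dz cm [ -0.03  -0.19 -16.57]
(499, 398.5, 310, 67.5) turn -0.0 dx dy dz cm [ 51.01 -37.42  -0.  ]
(499, 398.5, 148, 67.5) turn -0.0 dx dy dz cm [ 0.   0.  16.2]
```

play_rows(
  deltas="0 0 0 -2 0 0 0;0 0 0 -4 0 0 0;0 0 0 -4.5 0 0 0;0 0 0 -4 0 0 0;0 0 0 -2 0 0 0;0 0 0 0 0 0 0",
)

```text
clock: 6.15
eef_pos: [652.2, -216.4, 312.3]
orientation: [0.002, 0.832, 0.555, 0.002]
force: [0.1, -0.4, -1.5]
grip_width: 47.0
finger_force: 25.0
```

play_rows(
  deltas="0 2 -1.5 0 0 0 0;0 3 -2.2 0 0 0 0;0 3 -2.2 0 0 0 0;0 3 -2.2 0 0 0 0;0 3 -2.2 0 0 0 0;0 3 -2.2 0 0 0 0;0 3 -2.2 0 0 0 0;0 3 -2.2 0 0 0 0;0 3 -2.2 0 0 0 0;0 3 -2.2 0 0 0 0;0 3 -2.2 0 0 0 0;0 3 -2.2 0 0 0 0;0 3 -2.2 0 0 0 0;0 3 -2.2 0 0 0 0;0 3 -2.2 0 0 0 0;0 3 -2.2 0 0 0 0;0 2 -1.5 0 0 0 0;0 1.5 -1.1 0 0 0 0;0 0 0 0 0 0 0;0 0 0 0 0 0 0",
)

```text
clock: 8.65
eef_pos: [502.8, 390.8, 308.9]
orientation: [0.001, 0.832, 0.555, -0.0]
force: [0.2, -0.5, -1.1]
grip_width: 47.2
finger_force: 25.0
```

Run:
```python
from h import *
p,d=ctrl.read_camera('wrist');cv2.imwrite('pics/w2.png',p[:,:,::-1])
X=cloud('wrist',d,np.ones(d.shape,bool))
m=(np.hypot(X[:,0]-483,X[:,1]-362)<120)&(X[:,2]>55)&(X[:,2]<66)
print(m.sum(),cv2.minAreaRect(X[m][:,:2].astype(np.float32)))
go((499,398.5,310,67.5),(499,398.5,148,67.5))
```

```text
1566 ((491.4254455566406, 379.64727783203125), (130.08213806152344, 89.0322265625), 67.45104217529297)
at [502.9 390.6 309. ] yaw 67.4 tilt 0.07 t 8.7 grip 47.5
(499, 398.5, 310, 67.5) turn -0.002 dx dy dz cm [ 0.57 -0.66 -0.1 ]
(499, 398.5, 148, 67.5) turn -0.0 dx dy dz cm [ 0.   0.  16.2]
```

View pics/w2.png

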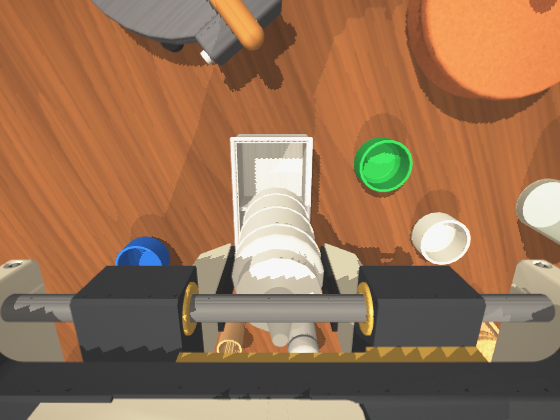

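The picture shows the bottle held upright over the rack, whose far well is at about (272,160).

play_rows(
  deltas="0 0.3 -0.35 0 0 0 0;0 0.3 -0.35 0 0 0 0;0 0 0 3 0 0 0;0 0 0 4 0 0 0;0 0 0 3.5 0 0 0;0 0 0 3 0 0 0;0 0 0 1.5 0 0 0;0 0 0 0.5 0 0 0;0 0 0 0.4 0 0 0;0 0 0 0 0 0 0",
)

```text
clock: 9.95
eef_pos: [498.3, 400.7, 151.0]
orientation: [-0.0, 0.832, 0.555, 0.001]
force: [0.6, -0.4, -1.0]
grip_width: 47.3
finger_force: 25.0
```

Run:
```python
from h import *
go((499.5,399,148.5,67.5),(499.5,399,310,67.5),(456,-132,310,67.5),(456,-132,144,67.5))
```

```text
at [498.3 400.7 151. ] yaw 67.5 tilt 0.07 t 9.95 grip 47.3
(499.5, 399, 148.5, 67.5) turn -0.0 dx dy dz cm [-0.11  0.18  0.25]
(499.5, 399, 310, 67.5) turn -0.0 dx dy dz cm [  0.     0.   -16.15]
(456, -132, 310, 67.5) turn -0.0 dx dy dz cm [-50.72  16.3   -0.  ]
(456, -132, 144, 67.5) turn -0.0 dx dy dz cm [ 0.   0.  16.6]
```

Set it down, release, rise and go to the second bottle.

play_rows(
  deltas="0 0 0.1 0.2 0 0 0;0 0 0 0.1 0 0 0;40 0 0 0 0 0 0;100 0 0 0 0 0 0;100 0 0 0 0 0 0;100 0 0 -2 0 0 0;100 0 0 -4 0 0 0;100 0 0 -5 0 0 0;100 0 0 -5 0 0 0",
)

```text
clock: 11.08
eef_pos: [498.6, 400.0, 310.2]
orientation: [-0.0, 0.831, 0.556, 0.0]
force: [0.6, 0.5, -0.1]
grip_width: 91.7
finger_force: 0.0
```

play_rows(
  deltas="100 -2.2 0.7 0 0 0 0;100 -3 1 0 0 0 0;100 -3 1 0 0 0 0;100 -3 1 0 0 0 0;100 -3 1 0 0 0 0;100 -3 1 0 0 0 0;100 -3 1 0 0 0 0;100 -3 1 0 0 0 0;100 -3 1 0 0 0 0;100 -3 1 0 0 0 0;100 -3 1 0 0 0 0;100 -3 1 0 0 0 0;100 -3 1 0 0 0 0;100 -3 1 0 0 0 0;100 -3 1 0 0 0 0;100 -3 0.9 0 0 0 0;100 -3 0.7 0 0 0 0;100 -0.5 0 0 0 0 0;100 0 0 0 0 0 0;100 0 0 0 0 0 0",
)

```text
clock: 13.58
eef_pos: [455.5, -129.6, 307.7]
orientation: [0.0, 0.831, 0.556, 0.0]
force: [0.2, -0.1, -0.2]
grip_width: 91.8
finger_force: 0.0
```

Run:
```python
from h import *
go((456,-132,310,67.5),(456,-132,144,67.5))
p,d=ctrl.read_camera('wrist');cv2.imwrite('pics/w3.png',p[:,:,::-1])
for t in('bottle_a','shaker_a'):
  for r in ctrl.outline_of('wrist',t):
    X=cloud('wrist',d,r['region']);X=X[X[:,2]>55]
    if len(X)>50: print(t,r['conf'],r['box'],X.max(0),cv2.minEnclosingCircle(X[:,:2].astype(np.float32)))
p,d=ctrl.read_camera('top');X=cloud('top',d,np.ones(d.shape,bool))
m=(np.hypot(X[:,0]-499.5,X[:,1]-399)<60)&(X[:,2]>100);print('placed',X[m].mean(0),X[m].max(0))
```

```text
at [ 455.5 -129.6  307.7] yaw 67.6 tilt 0.04 t 13.575 grip 91.8
(456, -132, 310, 67.5) turn 0.001 dx dy dz cm [-0.2   0.14 -0.23]
(456, -132, 144, 67.5) turn -0.0 dx dy dz cm [ 0.   0.  16.6]
bottle_a 0.82 [117.3, 155.3, 194.3, 213.3] [357.86567848 -52.53317416 140.33572087] ((335.083251953125, -76.24894714355469), 23.909692764282227)
bottle_a 0.8 [155.7, 286.6, 197.9, 361.3] [445.11431065 -91.46414694 320.71056012] ((348.4686279296875, -176.6576690673828), 128.8345947265625)
bottle_a 0.56 [254.7, 154.6, 300.1, 218.0] [ 479.16255842 -106.70910093  140.44152164] ((456.1029968261719, -128.57296752929688), 23.74176597595215)
shaker_a 0.74 [181.4, 54.8, 231.6, 103.4] [448.75415899  20.52587533  80.54754033] ((428.1843566894531, 0.12411399185657501), 20.749568939208984)
placed [495.16199714 395.59021662 115.65210696] [518.67339782 418.49967091 145.04777529]
```

play_rows(
  deltas="100 0 0.05 3 0 0 0;100 0 0 4 0 0 0;100 0 0 4 0 0 0;100 0 0 3 0 0 0;100 0 0 1.5 0 0 0;100 0 0 0.8 0 0 0;100 0 0 0 0 0 0;0 0 0 0 0 0 0;0 0 0 0 0 0 0;0 0 0 0 0 0 0;0 0 0 0 0 0 0;0 0 0 0 0 0 0;0 0 0 0 0 0 0",
  newtons=25,
)

```text
clock: 15.4
eef_pos: [455.6, -130.9, 144.3]
orientation: [-0.0, 0.832, 0.555, -0.0]
force: [-1.8, 0.2, 2.2]
grip_width: 47.1
finger_force: 25.0
```

Run:
```python
from h import *
go((456,-130,310,67.5),(468.5,326,310,67.5),(468.5,326,148.5,67.5))
```

```text
at [ 455.6 -130.9  144.3] yaw 67.5 tilt 0.01 t 15.4 grip 47.1
(456, -130, 310, 67.5) turn -0.0 dx dy dz cm [  0.1   -0.   -16.57]
(468.5, 326, 310, 67.5) turn -0.0 dx dy dz cm [ 42.61 -16.3   -0.  ]
(468.5, 326, 148.5, 67.5) turn -0.0 dx dy dz cm [ 0.    0.   16.15]
```

play_rows(
  deltas="0 0 0 -2 0 0 0;0 0 0 -4 0 0 0;0 0 0 -4.5 0 0 0;0 0 0 -4 0 0 0;0 0 0 -2 0 0 0;0 0 0 0 0 0 0",
)

```text
clock: 16.15
eef_pos: [456.2, -131.1, 310.2]
orientation: [0.001, 0.832, 0.555, 0.001]
force: [-1.0, 0.2, -3.1]
grip_width: 47.5
finger_force: 25.0
```

play_rows(
  deltas="0 2 -0.8 0 0 0 0;0 3 -1.1 0 0 0 0;0 3 -1.1 0 0 0 0;0 3 -1.1 0 0 0 0;0 3 -1.1 0 0 0 0;0 3 -1.1 0 0 0 0;0 3 -1.1 0 0 0 0;0 3 -1.1 0 0 0 0;0 3 -1.2 0 0 0 0;0 3 -1.2 0 0 0 0;0 3 -1.2 0 0 0 0;0 3 -1.2 0 0 0 0;0 3 -1.2 0 0 0 0;0 2.5 -1 0 0 0 0;0 1.5 -0.6 0 0 0 0;0 0.6 -0.2 0 0 0 0;0 0 0 0 0 0 0;0 0 0 0 0 0 0",
)

```text
clock: 18.4
eef_pos: [468.6, 323.9, 309.1]
orientation: [0.0, 0.832, 0.555, -0.0]
force: [-0.6, 0.1, -2.6]
grip_width: 47.2
finger_force: 25.0
```

Run:
```python
from h import *
go((468.5,326,310,67.5),(468.5,326,148.5,67.5))
```

```text
at [468.6 323.9 309.1] yaw 67.4 tilt 0.05 t 18.4 grip 47.2
(468.5, 326, 310, 67.5) turn -0.002 dx dy dz cm [ 0.19 -0.09 -0.09]
(468.5, 326, 148.5, 67.5) turn -0.0 dx dy dz cm [ 0.    0.   16.15]
```

play_rows(
  deltas="0 0.1 -0.05 3 0 0 0;0 0 0 4 0 0 0;0 0 0 3.5 0 0 0;0 0 0 3 0 0 0;0 0 0 1.5 0 0 0;0 0 0 0.5 0 0 0;0 0 0 0.4 0 0 0;0 0 0 0.1 0 0 0;0 0 0 0 0 0 0;40 0 0 0 0 0 0;100 0 0 0 0 0 0;100 0 0 0 0 0 0;100 0 0 -2 0 0 0;100 0 0 -4 0 0 0;100 0 0 -5 0 0 0;100 0 0 -5 0 0 0;100 0 0 0 0 0 0",
)

```text
clock: 20.52
eef_pos: [469.4, 327.7, 313.6]
orientation: [-0.0, 0.832, 0.555, 0.004]
force: [0.5, 0.6, -0.5]
grip_width: 91.9
finger_force: 0.0
```

Run:
```python
from h import *
go((443,157,200,67.5),(443,157,105,67.5))
p,d=ctrl.read_camera('top');X=cloud('top',d,np.ones(d.shape,bool))
m=(X[:,0]>570)&(X[:,0]<690)&(abs(X[:,1]-10)<90)&(X[:,2]>25)&(X[:,2]<42)
r=cv2.minAreaRect(X[(np.hypot(X[:,0]-629,X[:,1]-11)<120)&(X[:,2]>30)&(X[:,2]<42)][:,:2].astype(np.float32));print('caddy',r)
print('floor pts',[ (round(b),X[(abs(X[:,0]-(629.5+b*.948))<8)&(abs(X[:,1]-(11.5+b*.319))<8)][:,2].mean().round(1)) for b in(-70,-47,-25,25,47,70)])
```

```text
at [469.4 327.7 313.6] yaw 67.5 tilt 0.45 t 20.525 grip 91.9
(443, 157, 200, 67.5) turn -0.0 dx dy dz cm [-16.78   4.1   11.36]
(443, 157, 105, 67.5) turn -0.0 dx dy dz cm [0.  0.  9.5]
caddy ((629.437744140625, 11.273841857910156), (184.4661865234375, 140.75653076171875), 18.810646057128906)
floor pts [(-70, np.float64(5.3)), (-47, np.float64(5.5)), (-25, np.float64(5.0)), (25, np.float64(27.9)), (47, np.float64(27.3)), (70, np.float64(27.1))]
```

play_rows(
  deltas="100 0 0 0 0 0 -0.18;100 0 0 0 0 0 -0.18;100 0 0 0 0 0 -0.18;100 0 0 0 0 0 -0.18;100 -2.6 -1.4 1 0 0 0;100 -3.2 -1.7 1.5 0 0 0;100 -3.2 -1.7 2 0 0 0;100 -3.2 -1.7 2 0 0 0;100 -2 -1 2 0 0 0;100 -1 -0.5 1 0 0 0;100 0 0 0 0 0 0",
)

```text
clock: 21.95
eef_pos: [440.8, 156.0, 213.4]
orientation: [-0.001, 0.583, 0.813, -0.001]
force: [-0.1, 0.1, 1.1]
grip_width: 91.7
finger_force: 0.0
```

Run:
```python
from h import *
p,d=ctrl.read_camera('wrist')
go((443,157,105,108.8))
for r in ctrl.outline_of('wrist','shaker_a'):
    X=cloud('wrist',d,r['region']);X=X[X[:,2]>55]
    if len(X)>50: print(r['conf'],r['box'],X.max(0),cv2.minEnclosingCircle(X[:,:2].astype(np.float32)))
```

```text
at [441.3 157.  214.1] yaw 108.7 tilt 0.04 t 22.0 grip 92.1
(443, 157, 105, 108.8) turn -0.001 dx dy dz cm [-0.06  0.16 10.91]
0.93 [191.3, 323.9, 242.6, 364.8] [450.40246139  24.47406213  81.09976135] ((429.28900146484375, 3.9926650524139404), 21.143938064575195)
```

play_rows(
  deltas="100 0 0.1 3 0 0 0;100 0 0.06 4 0 0 0;100 0 0 2.5 0 0 0;100 0 0 1.3 0 0 0;100 0 0 0 0 0 0;0 0 0 0 0 0 0;0 0 0 0 0 0 0;0 0 0 0 0 0 0;0 0 0 0 0 0 0;0 0 0 0 0 0 0;0 0 0 0 0 0 0;0 0 0 0 0 0 0",
  newtons=25,
)

```text
clock: 23.55
eef_pos: [443.0, 157.0, 106.3]
orientation: [0.0, 0.583, 0.813, 0.0]
force: [1.1, 0.1, 0.8]
grip_width: 41.5
finger_force: 25.0
```

Run:
```python
from h import *
go((443,157,210,108.8),(574.7,24.4,210,108.8),(574.7,24.4,111,108.8))
```

```text
at [443.  157.  106.3] yaw 108.7 tilt 0.01 t 23.55 grip 41.5
(443, 157, 210, 108.8) turn -0.001 dx dy dz cm [ -0.     0.   -10.37]
(574.7, 24.4, 210, 108.8) turn -0.0 dx dy dz cm [-16.8    8.19  -0.  ]
(574.7, 24.4, 111, 108.8) turn -0.0 dx dy dz cm [0.  0.  9.9]
```

play_rows(
  deltas="0 0 0 -2 0 0 0;0 0 0 -4 0 0 0;0 0 0 -3.4 0 0 0;0 -2 1 -1 0 0 0;0 -3.2 1.5 0 0 0 0;0 -3.2 1.5 0 0 0 0;0 -3.2 1.5 0 0 0 0;0 -3.2 1.5 0 0 0 0;0 -1.5 0.8 0 0 0 0;0 -0.5 0.4 0 0 0 0;0 0 0 0 0 0 0;0 0 0 0 0 0 0",
)

```text
clock: 25.05
eef_pos: [573.7, 25.5, 210.3]
orientation: [-0.0, 0.582, 0.813, 0.0]
force: [1.2, -0.1, -1.1]
grip_width: 41.3
finger_force: 25.0
```

Run:
```python
from h import *
go((574.7,24.4,112.5,108.8))
```

```text
at [573.7  25.5 210.3] yaw 108.8 tilt 0.03 t 25.05 grip 41.3
(574.7, 24.4, 112.5, 108.8) turn 0.001 dx dy dz cm [-0.14  0.06  9.78]
```

play_rows(
  deltas="0 -0.1 0.05 3 0 0 0;0 0 0 3.5 0 0 0;0 0 0 2 0 0 0;0 0 0 0.8 0 0 0;0 0 0 0.4 0 0 0;0 0 0 0.1 0 0 0;0 0 0 0 0 0 0;60 0 0 0 0 0 0;80 0 0 0 0 0 0;100 0 0 0 0 0 0;100 0 0 -3 0 0 0;100 0 0 -4 0 0 0;100 0 0 -3 0 0 0;100 0 0 0 0 0 0",
)

```text
clock: 26.8
eef_pos: [576.5, 23.8, 214.7]
orientation: [0.002, 0.583, 0.813, 0.001]
force: [-0.0, -0.8, -1.2]
grip_width: 91.7
finger_force: 0.0
```

Run:
```python
from h import *
go((429,2,210,108.8),(429,2,106,108.8),(594.1,-32.4,210,108.8))
```

```text
at [576.5  23.8 214.7] yaw 108.7 tilt 0.26 t 26.8 grip 91.7
(429, 2, 210, 108.8) turn -0.001 dx dy dz cm [  2.69 -14.66   0.47]
(429, 2, 106, 108.8) turn -0.0 dx dy dz cm [ 0.   0.  10.4]
(594.1, -32.4, 210, 108.8) turn -0.0 dx dy dz cm [ -8.58  14.52 -10.4 ]
```

play_rows(
  deltas="100 0.4 -2 0 0 0 0;100 0.6 -3.2 0 0 0 0;100 0.6 -3.2 0 0 0 0;100 0.6 -3.2 0 0 0 0;100 0.3 -2 0 0 0 0;100 0.2 -1.06 0 0 0 0;100 0 0 0 0 0 0;100 0 0 0 0 0 0",
)

```text
clock: 27.8
eef_pos: [428.6, 2.1, 212.2]
orientation: [0.0, 0.583, 0.813, 0.0]
force: [-0.1, 0.5, -0.3]
grip_width: 92.2
finger_force: 0.0
```

Run:
```python
from h import *
go((429,2,106,108.8))
p,d=ctrl.read_camera('top');X=cloud('top',d,np.ones(d.shape,bool))
m=(np.hypot(X[:,0]-575,X[:,1]-24)<50)&(X[:,2]>60);print('shaker1',X[m].max(0),cv2.minEnclosingCircle(X[m][:,:2].astype(np.float32)))
```

```text
at [428.6   2.1 212.2] yaw 108.7 tilt 0.05 t 27.8 grip 92.2
(429, 2, 106, 108.8) turn -0.001 dx dy dz cm [-0.02  0.04 10.62]
shaker1 [593.18726702  43.27919901  88.78217771] ((573.6583862304688, 24.049455642700195), 20.454721450805664)
```

play_rows(
  deltas="100 0 0 3 0 0 0;100 0 0 4 0 0 0;100 0 0 2.5 0 0 0;100 0 0 1.1 0 0 0;100 0 0 0 0 0 0;0 0 0 0 0 0 0;0 0 0 0 0 0 0;0 0 0 0 0 0 0;0 0 0 0 0 0 0;0 0 0 0 0 0 0;0 0 0 0 0 0 0;0 0 0 0 0 0 0",
)

```text
clock: 29.35
eef_pos: [427.8, 1.9, 106.3]
orientation: [0.0, 0.583, 0.813, 0.0]
force: [0.3, 0.5, 1.0]
grip_width: 41.6
finger_force: 25.0
```

play_rows(
  deltas="0 0 0 -2 0 0 0;0 0 0 -4 0 0 0;0 0 0 -3.4 0 0 0;0 -1 2 -1.5 0 0 0;0 -2 3.2 0 0 0 0;0 -2 3.2 0 0 0 0;0 -2 3.2 0 0 0 0;0 -1 1.8 0 0 0 0;0 -0.6 1.1 0 0 0 0;0 0 0 0 0 0 0;0 0 0 0 0 0 0",
)

```text
clock: 30.72
eef_pos: [591.7, -32.6, 215.1]
orientation: [-0.0, 0.582, 0.813, -0.0]
force: [-0.5, 0.0, -1.7]
grip_width: 41.5
finger_force: 25.0
```

Run:
```python
from h import *
go((594.1,-32.4,112.5,108.8))
```

```text
at [591.7 -32.6 215.1] yaw 108.8 tilt 0.05 t 30.725 grip 41.5
(594.1, -32.4, 112.5, 108.8) turn -0.001 dx dy dz cm [-0.05  0.23 10.26]
```

play_rows(
  deltas="0 0 0.2 3 0 0 0;0 0 0 3.5 0 0 0;0 0 0 2.2 0 0 0;0 0 0 1 0 0 0;0 0 0 0.5 0 0 0;0 0 0 0.1 0 0 0;0 0 0 0 0 0 0;60 0 0 0 0 0 0;80 0 0 0 0 0 0;100 0 0 0 0 0 0;100 0 0 -3 0 0 0;100 0 0 -4 0 0 0;100 0 0 -4 0 0 0;100 0 0 -4 0 0 0;100 0 0 -3 0 0 0;100 0 0 0 0 0 0",
)

```text
clock: 32.72
eef_pos: [595.6, -32.0, 294.9]
orientation: [0.002, 0.583, 0.813, 0.001]
force: [-0.0, 0.7, -0.6]
grip_width: 91.9
finger_force: 0.0
```

Run:
```python
from h import *
go((666,233,290,108.8))
```

```text
at [595.6 -32.  294.9] yaw 108.7 tilt 0.27 t 32.725 grip 91.9
(666, 233, 290, 108.8) turn -0.001 dx dy dz cm [22.81 15.2   0.49]
```

play_rows(
  deltas="100 2 1.4 0 0 0 0;100 3 2 0 0 0 0;100 3 2 0 0 0 0;100 3 2 0 0 0 0;100 3 2 0 0 0 0;100 3 2 0 0 0 0;100 3 2 0 0 0 0;100 1.8 1.2 0 0 0 0;100 1 0.6 0 0 0 0;100 0 0 0 0 0 0;100 0 0 0 0 0 0",
)

```text
clock: 34.1
eef_pos: [665.5, 230.8, 292.2]
orientation: [0.0, 0.583, 0.812, -0.0]
force: [0.7, -0.4, -0.2]
grip_width: 91.8
finger_force: 0.0
```

Run:
```python
from h import *
p,d=ctrl.read_camera('wrist');cv2.imwrite('pics/w4.png',p[:,:,::-1])
go((666,233,79.5,108.8))
for r in ctrl.outline_of('wrist','ramekin'):
    X=cloud('wrist',d,r['region']);X=X[X[:,2]>30]
    if len(X)>50: print(r['conf'],r['box'],X.max(0),cv2.minEnclosingCircle(X[:,:2].astype(np.float32)))
p,d=ctrl.read_camera('top');cv2.imwrite('pics/t4.png',p[:,:,::-1]);X=cloud('top',d,np.ones(d.shape,bool))
m=(np.hypot(X[:,0]-594,X[:,1]+32)<28)&(X[:,2]>60);print('shaker2',X[m].max(0),cv2.minEnclosingCircle(X[m][:,:2].astype(np.float32)))
```

```text
at [665.5 230.8 292.3] yaw 108.6 tilt 0.06 t 34.15 grip 91.8
(666, 233, 79.5, 108.8) turn -0.003 dx dy dz cm [ 0.2   0.11 21.28]
0.78 [252.7, 149.7, 304.6, 206.7] [697.46503837 264.66950589  44.04502472] ((666.8825073242188, 234.32020568847656), 30.771135330200195)
0.6 [251.6, 19.1, 313.3, 88.1] [655.75890025 387.35421925  43.98478075] ((625.0682373046875, 356.5325012207031), 31.007871627807617)
shaker2 [612.87933469 -12.86422153  88.36970667] ((593.8428344726562, -33.12955093383789), 21.102703094482422)
```

View pics/w4.png

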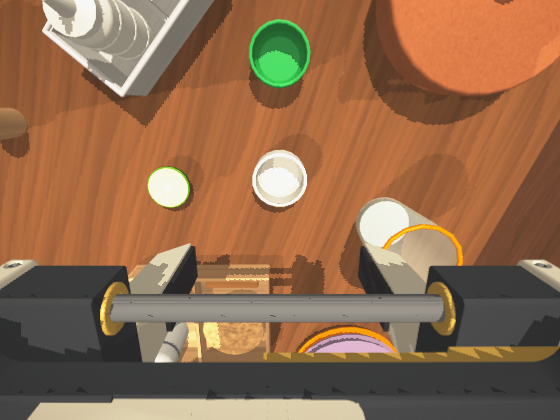

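The loose white ramekin is at (280,180), with the green look-alike at (280,52). A tall tumbler at (410,230) is close to where the gripper body would go, so I'll turn the tool to clear it.

play_rows(
  deltas="100 0 0 0 0 0 -0.18;100 0 0 0 0 0 -0.18;100 0 0 0 0 0 -0.18;100 0 0 0 0 0 -0.18;100 0 0 0 0 0 -0.18;100 0 0 0 0 0 0",
)

```text
clock: 35.0
eef_pos: [665.5, 231.6, 292.2]
orientation: [-0.0, 0.172, 0.985, 0.0]
force: [-0.3, -0.2, -0.1]
grip_width: 91.8
finger_force: 0.0
```

Run:
```python
from h import *
go((667,234,79.5,160))
```

```text
at [665.5 231.6 292.2] yaw 160.2 tilt 0.01 t 35.0 grip 91.8
(667, 234, 79.5, 160) turn 0.003 dx dy dz cm [-0.06  0.28 21.27]
```

View pics/t4.png

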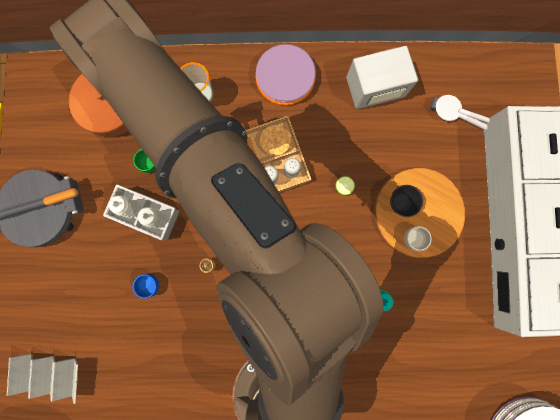

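The top picture shows both bottles in the rack, near (120,203) and (150,215), and both shakers in the caddy's near bay, at (270,173) and (291,165). Going down to the ramekin.

play_rows(
  deltas="100 -0.05 0.15 3 0 0 0;100 0 0.13 4 0 0 0;100 0 0 4 0 0 0;100 0 0 4 0 0 0;100 0 0 3 0 0 0;100 0 0 2 0 0 0;100 0 0 1.2 0 0 0;100 0 0 0 0 0 0;0 0 0 0 0 0 0;0 0 0 0 0 0 0;0 0 0 0 0 0 0;0 0 0 0 0 0 0;0 0 0 0 0 0 0",
  newtons=20,
)

```text
clock: 36.62
eef_pos: [666.9, 234.8, 80.7]
orientation: [0.0, 0.171, 0.985, 0.0]
force: [-1.4, -1.5, 6.0]
grip_width: 62.4
finger_force: 20.0
```

Run:
```python
from h import *
go((667,234,250,160))
print(ctrl.get_obs()['finger_force'])
```

```text
at [666.9 234.8  80.7] yaw 160.3 tilt 0.03 t 36.625 grip 62.4
(667, 234, 250, 160) turn 0.005 dx dy dz cm [ -0.04  -0.07 -16.93]
20.000607166439295
```

play_rows(
  deltas="0 0 0 -1.5 0 0 0;0 0 0 -3 0 0 0;0 0 0 -4 0 0 0;0 0 0 -4 0 0 0;0 0 0 -4 0 0 0;0 0 0 -3 0 0 0;0 0 0 0 0 0 0.175;0 0 0 0 0 0 0.175;0 0 0 0 0 0 0.175;0 0 0 0 0 0 0.175;0 0 0 0 0 0 0.175;0 0 0 0 0 0 0.175;0 0 0 0 0 0 0",
)

```text
clock: 38.25
eef_pos: [666.4, 235.2, 275.9]
orientation: [0.0, 0.641, 0.767, 0.0]
force: [-0.6, -0.3, -0.9]
grip_width: 62.4
finger_force: 20.0
```

Run:
```python
from h import *
d=np.load('top0.npz')['d'];X=cloud('top',d,np.ones(d.shape,bool))
m=(X[:,0]>380)&(X[:,0]<600)&(X[:,1]<-440)&(X[:,2]>60);print('stove edge y',X[m][:,1].max())
go((475,-440,275,100),(475,-440,101.5,100))
```

```text
stove edge y -550.251124014126
at [666.4 235.2 275.9] yaw 100.2 tilt 0.02 t 38.25 grip 62.4
(475, -440, 275, 100) turn 0.004 dx dy dz cm [-63.17 -30.57   0.09]
(475, -440, 101.5, 100) turn -0.0 dx dy dz cm [ 0.    0.   17.35]
```

play_rows(
  deltas="0 -1.5 -0.7 0 0 0 0;0 -3 -1.45 0 0 0 0;0 -3 -1.45 0 0 0 0;0 -3 -1.45 0 0 0 0;0 -3 -1.45 0 0 0 0;0 -3 -1.45 0 0 0 0;0 -3 -1.45 0 0 0 0;0 -3 -1.45 0 0 0 0;0 -3 -1.45 0 0 0 0;0 -3 -1.45 0 0 0 0;0 -3 -1.45 0 0 0 0;0 -3 -1.45 0 0 0 0;0 -3 -1.45 0 0 0 0;0 -3 -1.45 0 0 0 0;0 -3 -1.45 0 0 0 0;0 -3 -1.45 0 0 0 0;0 -3 -1.45 0 0 0 0;0 -3 -1.45 0 0 0 0;0 -3 -1.45 0 0 0 0;0 -2 -1 0 0 0 0",
)

```text
clock: 40.75
eef_pos: [492.4, -382.4, 275.2]
orientation: [-0.0, 0.642, 0.767, -0.0]
force: [0.3, 0.2, -1.3]
grip_width: 62.2
finger_force: 20.0
```

Run:
```python
from h import *
go((475,-440,275,100),(475,-440,102.5,100))
```

```text
at [ 492.4 -382.4  275.2] yaw 100.1 tilt 0.05 t 40.75 grip 62.2
(475, -440, 275, 100) turn 0.002 dx dy dz cm [-5.37 -2.72  0.02]
(475, -440, 102.5, 100) turn -0.0 dx dy dz cm [ 0.    0.   17.25]
```

play_rows(
  deltas="0 -2 -1 0 0 0 0;0 -1.8 -0.9 0 0 0 0;0 -1.2 -0.6 0 0 0 0;0 -0.5 -0.25 0 0 0 0;0 0 0 0 0 0 0;0 0 0 0 0 0 0;0 0 0 3 0 0 0;0 0 0 4 0 0 0;0 0 0 2 0 0 0;0 0 0 0 0 0 0",
)

```text
clock: 42.0
eef_pos: [476.4, -437.9, 183.8]
orientation: [-0.002, 0.641, 0.767, 0.0]
force: [0.4, 0.1, -0.7]
grip_width: 62.2
finger_force: 20.0
```

Run:
```python
from h import *
go((475,-440,102,100))
p,d=ctrl.read_camera('wrist');cv2.imwrite('pics/w5.png',p[:,:,::-1])
```

```text
at [ 476.4 -437.9  183.8] yaw 100.2 tilt 0.19 t 42.0 grip 62.2
(475, -440, 102, 100) turn 0.004 dx dy dz cm [-0.19 -0.18  8.18]
```

View pics/w5.png

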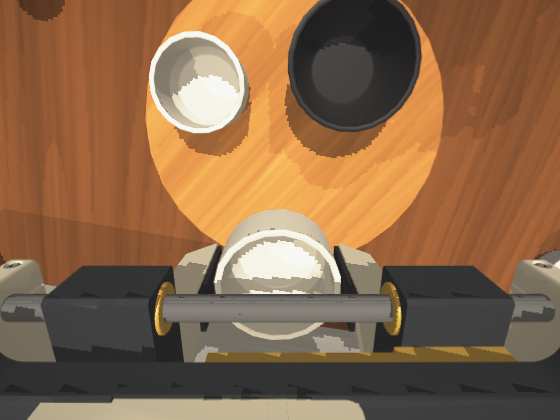

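The held ramekin, around (278,275), has clear space to the board ramekin at (200,85) and the bowl at (355,65). Lowering slowly.

play_rows(
  deltas="0 -0.1 -0.1 2 0 0 0;0 0 0 2.5 0 0 0;0 0 0 1.8 0 0 0;0 0 0 1 0 0 0;0 0 0 0.5 0 0 0;0 0 0 0.2 0 0 0;0 0 0 0 0 0 0;0 0 0 0 0 0 0",
)

```text
clock: 43.05
eef_pos: [476.3, -440.4, 105.8]
orientation: [0.0, 0.642, 0.767, 0.0]
force: [0.4, -0.2, -1.1]
grip_width: 62.2
finger_force: 20.0
```

play_rows(
  deltas="0 0 0 0.2 0 0 0;0 0 0 0.1 0 0 0;0 0 0 0.05 0 0 0;0 0 0 0 0 0 0;0 0 0 0 0 0 0",
)

```text
clock: 43.68
eef_pos: [476.1, -440.3, 101.8]
orientation: [0.0, 0.642, 0.767, -0.0]
force: [0.5, -0.7, -0.7]
grip_width: 62.1
finger_force: 20.0
```

play_rows(
  deltas="0 0 0 0.1 0 0 0;0 0 0 0 0 0 0;0 0 0 0 0 0 0",
)

```text
clock: 44.05
eef_pos: [476.0, -440.2, 100.7]
orientation: [0.0, 0.642, 0.767, -0.0]
force: [0.0, 0.2, -2.4]
grip_width: 62.2
finger_force: 20.0
```

play_rows(
  deltas="0 0 0 0.05 0 0 0;0 0 0 0 0 0 0;0 0 0 0 0 0 0",
)

```text
clock: 44.42
eef_pos: [476.0, -440.2, 100.7]
orientation: [0.0, 0.642, 0.767, -0.0]
force: [-2.0, 0.7, 5.2]
grip_width: 62.2
finger_force: 20.0
```

play_rows(
  deltas="0 0 0 0.05 0 0 0;0 0 0 0 0 0 0;0 0 0 0 0 0 0",
)

```text
clock: 44.8
eef_pos: [476.0, -440.3, 100.6]
orientation: [0.0, 0.642, 0.767, -0.0]
force: [-3.1, 2.6, 9.9]
grip_width: 62.1
finger_force: 20.0
```

It has touched down (about 10 N). Easing the load slightly, then releasing and rising.

play_rows(
  deltas="0 0 0 -0.07 0 0 0;0 0 0 0 0 0 0;72 0 0 0 0 0 0;76 0 0 0 0 0 0;82 0 0 0 0 0 0;90 0 0 0 0 0 0;95 0 0 0 0 0 0;95 0 0 -0.5 0 0 0;95 0 0 -2 0 0 0;95 0 0 -4 0 0 0;95 0 0 -5 0 0 0;95 0 0 -5 0 0 0;95 2 0 -3 0 0 0;95 4 2 0 0 0 0;95 5 2 0 0 0 0;95 5 2 0 0 0 0;95 3 2 0 0 0 0;95 0 0 0 0 0 0;95 0 0 0 0 0 0",
  newtons=10,
)

```text
clock: 47.18
eef_pos: [521.2, -239.8, 296.4]
orientation: [0.001, 0.642, 0.767, -0.0]
force: [-0.2, -0.2, -0.8]
grip_width: 87.4
finger_force: 0.0
```

Run:
```python
from h import *
go()
for n in('top','scene'):
    p,d=ctrl.read_camera(n);cv2.imwrite(f'pics/{n}9.png',p[:,:,::-1])
    X=cloud(n,d,np.ones(d.shape,bool))
    for k,c,z,r in(('ramekin',(476,-440),50,45),('boardram',(407.5,-351),50,40),('bowl',(503,-321),50,46),('b1',(499,399),100,40),('b2',(468,326),100,38),('s1',(575,24),70,30),('s2',(594,-32),70,28)):
        m=(np.hypot(X[:,0]-c[0],X[:,1]-c[1])<r)&(X[:,2]>z)&(X[:,2]<160)
        if m.sum()>9: print(n,k,np.percentile(X[m][:,2],98).round(1),cv2.minEnclosingCircle(X[m][:,:2].astype(np.float32)))
```

```text
at [ 521.2 -239.8  296.4] yaw 100.1 tilt 0.08 t 47.175 grip 87.4
top ramekin 62.8 ((472.2872314453125, -414.1445007324219), 14.332528114318848)
top boardram 64.5 ((406.69677734375, -351.99847412109375), 30.874475479125977)
top bowl 68.5 ((514.6427001953125, -288.1761169433594), 18.84516716003418)
top b1 141.7 ((496.040283203125, 398.0629577636719), 23.482952117919922)
top b2 141.6 ((465.4156799316406, 324.1062316894531), 22.629140853881836)
top s1 86.4 ((573.7373046875, 23.977962493896484), 20.63296890258789)
top s2 86.9 ((593.7406616210938, -33.40365982055664), 20.648916244506836)
scene ramekin 62.7 ((476.3939514160156, -439.8690185546875), 34.461483001708984)
scene boardram 63.1 ((410.13671875, -349.6020812988281), 32.73867416381836)
scene bowl 66.2 ((505.34039306640625, -320.5997619628906), 42.38697052001953)
scene b1 141.8 ((501.5524597167969, 399.9622497558594), 22.944549560546875)
scene b2 141.8 ((471.3974609375, 324.9581298828125), 22.440658569335938)
scene s1 86.4 ((580.4266967773438, 26.658708572387695), 21.154430389404297)
scene s2 86.4 ((598.2496337890625, -31.41006088256836), 20.92853546142578)
```

View pics/scene9.png

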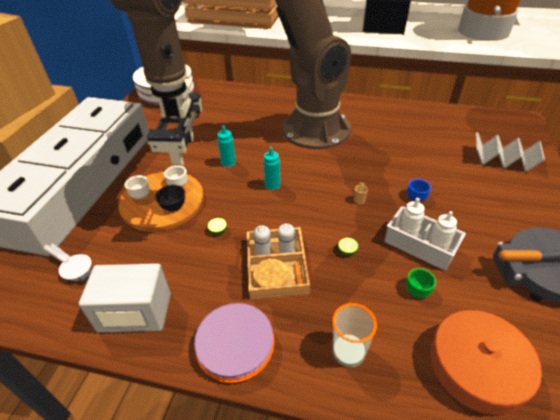

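The scene picture shows both bottles upright in the rack (413,217; 444,231) and both shakers upright in the near bay (262,238; 287,236). The ramekin is on the board at (137,187), clear of the other two, and the arm is free of everything.

```bash
python3 -c "
from bench import ctrl
print(ctrl.sign_off())"
```

```text
the job is handed in; nothing more can be done
None
```

The job is handed in, at about 47 s on the robot clock: both bottles are upright in the rack, one to a well, both shakers are side by side in the caddy's empty bay, and the ramekin is set down on the board clear of the bowl and other ramekin; the sign-off returned no verdict.

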